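Find the rocking hatch on the bench till and push it open

ROBOT

A 7-joint arm with a two-finger parallel gripper is mounted at the origin on the work surface. World frame = base frame: x ahead of the robot, y to its left, z up, the work surface at z = 0. Lengths are in m, angles in rad, forces in N, time in s.
With the tool pointing down it reaches from about 0.4 to 0.9 m from the base axis. Payload 5.5 kg.
Tool frame: the origin (TCP) lies at the very end of the fingers, on their centre line; the grasp point (between the pads) lies 19 mm behind it; z points along the fingers, x is the direction in which the jaws open and shut, and the axes are right-handed (so a half turn about z gives the same grasp; the last joint's range is limited). The gripper opens to 85 mm and grips with 20 to 120 N. Pads are 22 mm wide; open, the fingers measure 114 mm over their backs; the gripper's body (76 mm by 85 mm) begins 54 mm behind the grasp point. The pads swing forward as they close: fully open they stand 13 mm farther back than shut.
Start: joints at [-1.075, 0.501, -0.427, 1.55, 0.221, 1.138, -0.21], TCP at [0.15, 0.632, 0.231] pointing down, gripper open.
Joint ranges: [-2.88, 2.88], [-0.31, 2.03], [-1.54, 1.56], [0.2, 2.42], [-1.41, 4.55], [0.19, 2.02], [-2.57, 2.57]. Speed limits (rad/s): [2.57, 2.57, 3.14, 3.14, 3.14, 3.14, 3.14].

INTERFACE

Orientations are given as a rotation vector (axis times angle).
In Python, from bench import readout, imaging, job_done gives the robot as it stands.
- The arm moves only by the tool step_arm, never from a script. Its argument "steps" is a list that holds one entry, the list of rows, each a list of 5 numbers: the shift along the tool's x, y, z in units of 40 mm (1.0 is 40 mm), then the turn about the tool's z in units of 6 degrees (1.0 is 6 degrees), then the finger opening in mm, from 0 to 85.4. A call has exactly 8 rows; each row is the pose to reach, as a shift and turn from the pose commanded when the call began, along the tool's axes at that moment; what a row does not reach only later rows make up. A row lasts 1/12 s, in which the tool goes at most 41.7 mm and 7.16 degrees, less where a joint would pass 70% of its speed; a pose out of reach is approached as far as the arm can. A call with a gripper value outside its range is refused whole. The fingers move at their own pace and stop on an object; "grip_force" is the grip in N (left out, the last holds). Time passes only in rows, so rows that repeat a pose let the fingers close, or fill a call up. It gives the time, the measured TCP pose, the force and the opening at its end, in the units of the state.
- readout.sense(): the state, without advancing time (a new reading comes with each control period).
- imaging.capture(name): name is "scene" or "side" or "wrist"; returns a dict with "image" (384x512x3 uint8, red, green, blue), "intrinsics" (3x3 intrinsics, pixels), "distortion" ([k1, k2, p1, p2, k3] as OpenCV has them; the pictures are not rectified), "R" (3x3) and "t" (3): a world point X has camera coordinates R X + t; the wrist camera has in their place "mount" (4x4, takes a point from camera to tool coordinates, whose origin is the TCP and whose axes are the tool frame's). Camera axes: x right, y down, z forward; pixel columns grow to the right and rows downward; lengths in m; the calibration is good to about 2 mm. A picture is of the moment at which its call begins: read the wrist's pose just before it. There is no depth.
- job_done(): hands the job in, once; it reports no verdict.
The state is a dict: "time_s": time; "joint_pos": joint angles; "joint_vel": joint speeds; "joint_torque": joint torques, N m; "position": TCP position; "eef_rot": TCP orientation; "ft_force": force on the tool from outside, world axes, zero at the start; "torque": the same for the moment, N m; "grip_width": finger opening in m.
Only numpy, scipy, OpenCV 4.12 (cv2) and the standard library are available. Lean on these libraries where they do the work, as an engineer would, in place of code of your own. Each camera call takes 0.05 s, during which the arm holds its last target.

TASK

The four wooden hatches on the till look alike, but the prop under one of them has toppled: press gently on the black dots to find the hatch that rocks, its dotted end sinking and its edge nearer the robot rising. Push that raised edge up and away from the robot until the hatch stands nearly upright against its stop, then leave it open and move clear. Use only the tips or outsides of the fingers: pinch and lift nothing, and leave the other hatches shut and the things on and around the till where they are.

Things in the scene. Friction and masses are not known exactly. Their poses are not given: they have to be found in the camera images.
- till: fixed wooden box, 232 (x) by 385 (y) by 100 mm tall, four hatches side by side in its top. Origin on the bench straight below the middle of the hatches' common pivot line, which runs along y, 95 mm up; x points away from the robot, z up. Beyond the dotted ends is a flat far rail, 64 mm deep, on which small things stand. Inside, the well is free down to 60 mm below the pivot line.
- hatch_1 (a joint): tilt of hatch 1, rad: 0 = shut, flush with the till's top; grows as the dotted end sinks and the edge nearer the robot rises; 1.4 = open at its stop. A propped hatch gives less than 0.08; the unpropped one turns against a stiff pivot (0.1 N m and its weight: about 4 to 5 N on the dot) and stays at any angle where it is left.
- hatch_1_dot (a point): centre of the black dot (18 mm across) on the top surface of hatch 1 (pale facing on a darker board), 35 mm beyond the pivot line; turns with the hatch. Hatches: 150 x 80 x 10 mm, 92 mm apart, 1 at the till's -y end to 4 at its +y end; the dotted end reaches 60 mm beyond the pivot (at mid-thickness), the other end 90 mm towards the robot.
- hatch_1_edge (a point): middle of the edge of hatch 1 nearer the robot (its pale facing, 3 mm thick, stops 5 mm short of it), at mid-thickness, 90 mm from the pivot line; it rises as the hatch tips and turns with it. Shut, it lies 3 mm from the till's front wall and flush. To open the hatch follow the edge's arc, up as well as away: a level push at a small tilt can jam by friction.
- hatch_2 (a joint): tilt of hatch 2, rad: 0 = shut, flush with the till's top; grows as the dotted end sinks and the edge nearer the robot rises; 1.4 = open at its stop. A propped hatch gives less than 0.08; the unpropped one turns against a stiff pivot (0.1 N m and its weight: about 4 to 5 N on the dot) and stays at any angle where it is left.
- hatch_2_dot (a point): centre of the black dot (18 mm across) on the top surface of hatch 2 (pale facing on a darker board), 35 mm beyond the pivot line; turns with the hatch. Hatches: 150 x 80 x 10 mm, 92 mm apart, 1 at the till's -y end to 4 at its +y end; the dotted end reaches 60 mm beyond the pivot (at mid-thickness), the other end 90 mm towards the robot.
- hatch_2_edge (a point): middle of the edge of hatch 2 nearer the robot (its pale facing, 3 mm thick, stops 5 mm short of it), at mid-thickness, 90 mm from the pivot line; it rises as the hatch tips and turns with it. Shut, it lies 3 mm from the till's front wall and flush. To open the hatch follow the edge's arc, up as well as away: a level push at a small tilt can jam by friction.
- hatch_3 (a joint): tilt of hatch 3, rad: 0 = shut, flush with the till's top; grows as the dotted end sinks and the edge nearer the robot rises; 1.4 = open at its stop. A propped hatch gives less than 0.08; the unpropped one turns against a stiff pivot (0.1 N m and its weight: about 4 to 5 N on the dot) and stays at any angle where it is left.
- hatch_3_dot (a point): centre of the black dot (18 mm across) on the top surface of hatch 3 (pale facing on a darker board), 35 mm beyond the pivot line; turns with the hatch. Hatches: 150 x 80 x 10 mm, 92 mm apart, 1 at the till's -y end to 4 at its +y end; the dotted end reaches 60 mm beyond the pivot (at mid-thickness), the other end 90 mm towards the robot.
- hatch_3_edge (a point): middle of the edge of hatch 3 nearer the robot (its pale facing, 3 mm thick, stops 5 mm short of it), at mid-thickness, 90 mm from the pivot line; it rises as the hatch tips and turns with it. Shut, it lies 3 mm from the till's front wall and flush. To open the hatch follow the edge's arc, up as well as away: a level push at a small tilt can jam by friction.
- hatch_4 (a joint): tilt of hatch 4, rad: 0 = shut, flush with the till's top; grows as the dotted end sinks and the edge nearer the robot rises; 1.4 = open at its stop. A propped hatch gives less than 0.08; the unpropped one turns against a stiff pivot (0.1 N m and its weight: about 4 to 5 N on the dot) and stays at any angle where it is left.
- hatch_4_dot (a point): centre of the black dot (18 mm across) on the top surface of hatch 4 (pale facing on a darker board), 35 mm beyond the pivot line; turns with the hatch. Hatches: 150 x 80 x 10 mm, 92 mm apart, 1 at the till's -y end to 4 at its +y end; the dotted end reaches 60 mm beyond the pivot (at mid-thickness), the other end 90 mm towards the robot.
- hatch_4_edge (a point): middle of the edge of hatch 4 nearer the robot (its pale facing, 3 mm thick, stops 5 mm short of it), at mid-thickness, 90 mm from the pivot line; it rises as the hatch tips and turns with it. Shut, it lies 3 mm from the till's front wall and flush. To open the hatch follow the edge's arc, up as well as away: a level push at a small tilt can jam by friction.
- tin: bystander: small closed tin, 30 mm across, 34 mm tall, standing on the till's far rail; origin at the centre of its underside
- plane_knob: bystander: turned dark-wood knob, 28 mm across, 40 mm tall, standing on the till's far rail; origin at the centre of its underside
- bench_plane: bystander: steel hand plane with dark wood handles, 240 x 60 x 90 mm, on the bench; origin at the centre of its sole
- mallet: bystander: wooden mallet lying on the bench, 290 mm long, head 65 x 110 x 60 mm; origin on the bench below the handle
- glue: bystander: white glue bottle with orange cap, 60 mm across, 160 mm tall; origin at the centre of its underside
- try_square: bystander: try square lying flat, dark stock 100 mm, steel blade 160 mm; origin under the stock
- tape: bystander: blue tape measure, 70 x 36 x 65 mm; origin at the centre of its underside
- screwdriver: bystander: green-handled screwdriver lying on the bench; origin under it

How it is judged:
On the way:
1. the unpropped hatch has been rocked: its dotted end pressed down (tilt above 0.2 rad) (value of joint any of hatch_1, hatch_2, hatch_3, hatch_4 above 0.2 rad), for 0.1 s.
At the end, for the whole second after the job is handed in: One hatch stands open at more than 1.15 rad (66 degrees; its stop is at 1.4) and at rest, the other three are shut (below 0.12 rad) (((value of joint hatch_1 above 1.15 rad and velocity of joint hatch_1 below 0.1 rad/s and value of joint each of hatch_2, hatch_3, hatch_4 below 0.12 rad) or (value of joint hatch_2 above 1.15 rad and velocity of joint hatch_2 below 0.1 rad/s and value of joint each of hatch_1, hatch_3, hatch_4 below 0.12 rad) or (value of joint hatch_3 above 1.15 rad and velocity of joint hatch_3 below 0.1 rad/s and value of joint each of hatch_1, hatch_2, hatch_4 below 0.12 rad) or (value of joint hatch_4 above 1.15 rad and velocity of joint hatch_4 below 0.1 rad/s and value of joint each of hatch_1, hatch_2, hatch_3 below 0.12 rad))); the robot touches nothing.
It fails at once if a bystander was moved by more than 20 mm, lifted or knocked over (distance of any of tin, plane_knob, bench_plane, mallet, glue, try_square, tape, screwdriver from where it was at the start of the episode above 0.02 m or angle between any of tin, plane_knob, bench_plane, mallet, glue, try_square, tape, screwdriver's own z axis and vertical above 0.5 rad).
It fails at once if a hatch was pinched: the fingers pressed on its upper face and its underside or edge at once (over 4 N each) ((contact force between the fingers and hatch_1_c1 above 4 N and contact force between the fingers and hatch_1_c0 above 4 N) or (contact force between the fingers and hatch_2_c1 above 4 N and contact force between the fingers and hatch_2_c0 above 4 N) or (contact force between the fingers and hatch_3_c1 above 4 N and contact force between the fingers and hatch_3_c0 above 4 N) or (contact force between the fingers and hatch_4_c1 above 4 N and contact force between the fingers and hatch_4_c0 above 4 N)).
It fails at once if the till or a hatch was pressed or pushed with more than 60 N (contact force between the fingers and till above 60 N).
It also fails if it takes over 56 s, if anything falls off the work surface, if the arm or the gripper's body presses on something with over 40 N, if the wrist force passes 120 N, or if a joint passes its speed limit or range.

## Working session

There is one attempt and no reset: what is moved stays moved. The work goes in short steps, Python scripts to look and compute and a tool call to move; the robot and the scene stay as the last step left them, time stands still between calls to the robot, and variables do not carry over. Pictures are saved under pics/ and viewed, and the job is handed in when it is done.

Besides the shell and the picture viewer there is one more tool, called after "Call:" by a JSON object that holds its "op" and its "data", one argument or row to a line. step_arm: Moves the arm, as the interface text tells. Its arguments: {"type":"object","properties":{"steps":{"type":"array"},"grip_force":{"type":"number"}},"required":["steps"]}

```bash
ls; mkdir -p pics; python3 - <<'E'
from bench import readout, imaging
import cv2
print(readout.sense())
for n in("scene","side","wrist"):
    c=imaging.capture(n); cv2.imwrite(f"pics/{n}0.png",c["image"][:,:,::-1])
    print(n,c["intrinsics"].tolist(),c["distortion"],c.get("R"),c.get("t"),c.get("mount"))
E
```

```text
pics
{'time_s': 0.0, 'joint_pos': array([-1.07479333,  0.50183667, -0.4267648 ,  1.5514568 ,  0.22079891,
        1.13829592, -0.21031038]), 'joint_vel': array([ 0.00136811, -0.00162439, -0.00208199, -0.00112989, -0.0002087 ,
        0.00096177,  0.00021469]), 'joint_torque': array([ 7.55817437e-04, -5.69541800e+01, -5.81641495e+00, -2.80928046e+01,
        1.04203497e-02,  1.23268398e-02, -2.32537232e-06]), 'position': array([0.14985714, 0.63177482, 0.23026119]), 'eef_rot': array([ 2.46346909e+00,  1.94771823e+00, -2.44326262e-03]), 'ft_force': array([-0.15469557, -0.02846886, -0.22301187]), 'torque': array([-0.02831712, -0.05322151,  0.02568681]), 'grip_width': 0.08581420165861042}
scene [[440.578863827713, 0.0, 249.50871276160876], [0.0, 440.578863827713, 194.96626316571653], [0.0, 0.0, 1.0]] [-0.11146948  0.          0.          0.          0.        ] [[-0.8842134   0.46676773 -0.01716271]
 [ 0.27141614  0.48355415 -0.83217105]
 [-0.38013149 -0.74047503 -0.55425335]] [ 0.43517182 -0.06601358  1.61986164] None
side [[442.4582711594625, 0.0, 259.4088888415331], [0.0, 442.4582711594625, 192.15320474582197], [0.0, 0.0, 1.0]] [-0.03314075  0.          0.          0.          0.        ] [[ 0.86784103 -0.49681691  0.00499138]
 [-0.3513533  -0.62078596 -0.70083925]
 [ 0.35128737  0.60646331 -0.71330179]] [-0.42007182  0.24848898  1.09927263] None
wrist [[309.28913508229556, 0.0, 256.5072391890441], [0.0, 309.28913508229556, 194.29409711790368], [0.0, 0.0, 1.0]] [-0.02653297  0.          0.          0.          0.        ] None None [[ 9.99998509e-01  1.70601784e-03  2.67789109e-04 -1.23093422e-03]
 [-1.70895998e-03  9.55337175e-01  2.95513047e-01 -7.66842940e-02]
 [ 2.48321638e-04 -2.95513064e-01  9.55338666e-01 -1.43177801e-01]
 [ 0.00000000e+00  0.00000000e+00  0.00000000e+00  1.00000000e+00]]
```

View pics/scene0.png

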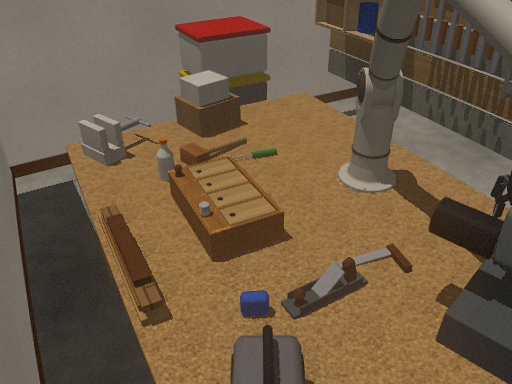

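View pics/side0.png

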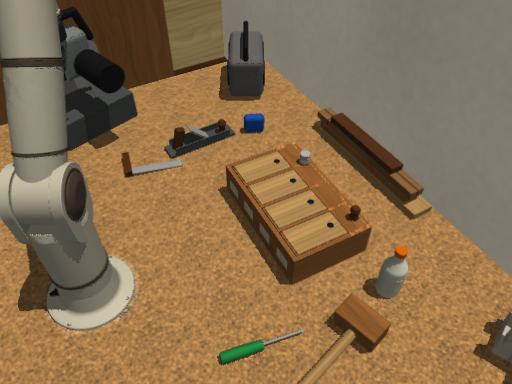

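View pics/wrist0.png

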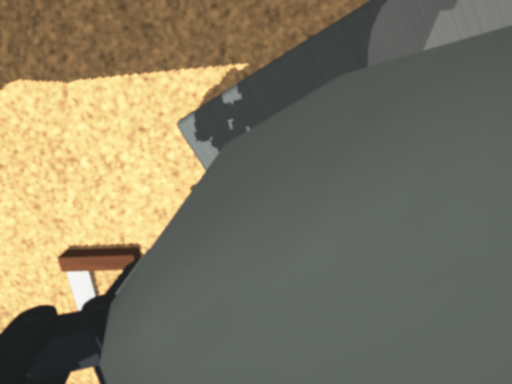

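The scene picture shows the till at (170–280, 155–255). In the side picture it is at (225–370, 145–280), with the dots near (277,161), (293,181), (311,202) and (331,225). I'll zoom in to refine these.

```bash
python3 - <<'E'
import cv2
a=cv2.imread("pics/side0.png")[135:300,215:415]
cv2.imwrite("pics/side0z.png",cv2.resize(a,None,fx=4,fy=3.6,interpolation=2)[:600])
a=cv2.imread("pics/scene0.png")[130:260,150:310]
cv2.imwrite("pics/scene0z.png",cv2.resize(a,None,fx=4,fy=4,interpolation=2))
E
```

```text
(no output)
```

View pics/side0z.png

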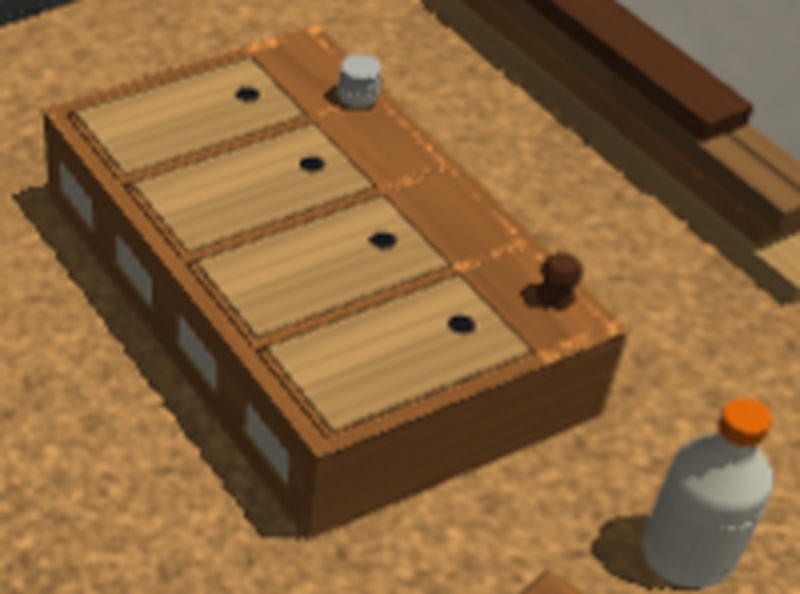

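View pics/scene0z.png

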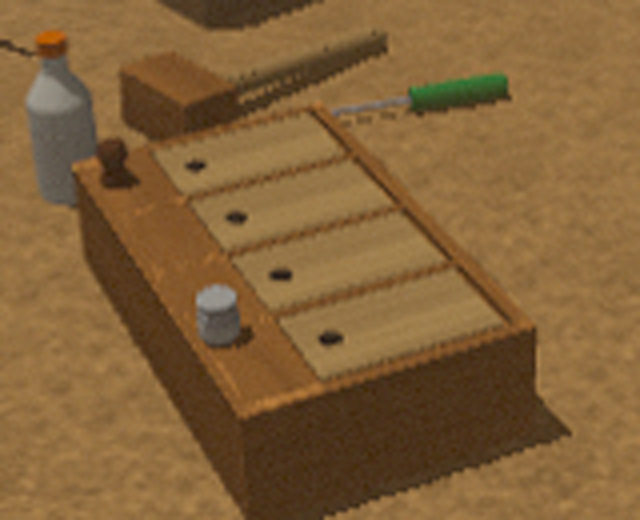

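```bash
cat >h.py <<'E'
import numpy as np,cv2
from scipy.spatial.transform import Rotation as Ro
from scipy.optimize import least_squares
from bench import readout, imaging
def proj(c,X):
    return cv2.projectPoints(np.asarray(X,float),cv2.Rodrigues(c["R"])[0],c["t"],c["intrinsics"],c["distortion"])[0][:,0]
def ray(c,uv,z):
    n=cv2.undistortPoints(np.array([[uv]],float),c["intrinsics"],c["distortion"])[0,0]
    d=c["R"].T@np.array([n[0],n[1],1]);o=-c["R"].T@c["t"]
    return o+d*(z-o[2])/d[2]
E
python3 - <<'E'
from h import *
S=imaging.capture("side");C=imaging.capture("scene")
def refine(c,uv):
    g=cv2.cvtColor(c["image"],cv2.COLOR_RGB2GRAY).astype(float);u,v=np.round(uv).astype(int)
    p=g[v-5:v+6,u-5:u+6];w=np.clip(110-p,0,None);yy,xx=np.mgrid[v-5:v+6,u-5:u+6]
    return np.array([(w*xx).sum()/w.sum(),(w*yy).sum()/w.sum()])
sz=[(247,94),(312,163),(383,240),(461,323)];cz=[(331,338),(281,274),(236,217),(195,165)]
su=[refine(S,((a+.5)/4-.5+215,(b+.5)/3.6-.5+135)) for a,b in sz]
cu=[refine(C,((a+.5)/4-.5+150,(b+.5)/4-.5+130)) for a,b in cz]
print(np.round(su,1).tolist(),np.round(cu,1).tolist())
for s,c in zip(su,cu): print(ray(S,s,.1),ray(C,c,.1))
ys=(np.arange(4)-1.5)*.092
M=np.c_[np.full(4,.035),ys,np.full(4,.1)]
def W(p,M): 
    r=Ro.from_euler('z',p[2]).as_matrix();return M@r.T+[p[0],p[1],0]
f=lambda p:np.r_[(proj(S,W(p,M))-su).ravel(),(proj(C,W(p,M))-cu).ravel()]
r=least_squares(f,[.6,0,0]);print(r.x,np.round(r.fun,1)); np.save("till.npy",r.x)
print("dots",W(r.x,M))
print("edges",W(r.x,np.c_[np.full(4,-.09),ys,np.full(4,.095)]))
# overlay
im=S["image"][:,:,::-1].copy()
# till outline guess
cs=[[-.098,-.1925,.1],[-.098,.1925,.1],[.134,.1925,.1],[.134,-.1925,.1]]
print("corners",W(r.x,np.array(cs)), proj(S,W(r.x,np.array(cs))).round(0).tolist())
# bystanders on the rail
for n,uv in (("tin",((360+.5)/4+214.5,(103)/3.6+134.6)),("knob",((557)/4+214.6,(302)/3.6+134.6))):print(n,ray(S,uv,.1))
for n,uv in (("tin",(218/4+150,342/4+130)),("knob",(113/4+150,183/4+130))):print(n,ray(C,uv,.1))
E
```

```text
[[276.4, 160.7], [292.5, 180.1], [310.3, 201.3], [329.9, 224.7]] [[232.1, 214.2], [219.8, 198.3], [208.6, 183.9], [198.2, 171.1]]
[0.59686657 0.09789286 0.1       ] [0.59450056 0.08984128 0.1       ]
[0.59351105 0.00571524 0.1       ] [ 0.59138282 -0.00239974  0.1       ]
[ 0.59085891 -0.08653918  0.1       ] [ 0.58835498 -0.09478969  0.1       ]
[ 0.58806237 -0.17882617  0.1       ] [ 0.58668542 -0.18695606  0.1       ]
[ 0.62665471 -0.04387638 -3.17124431] [0.2 0.7 0.4 0.6 0.3 0.6 0.3 0.6 0.4 1.1 0.3 1.  0.2 1.  0.5 0.9]
dots [[ 0.59576143  0.09510062  0.1       ]
 [ 0.59303388  0.00314106  0.1       ]
 [ 0.59030632 -0.0888185   0.1       ]
 [ 0.58757877 -0.18077806  0.1       ]]
edges [[ 7.20706482e-01  9.13947034e-02  9.50000000e-02]
 [ 7.17978929e-01 -5.64855441e-04  9.50000000e-02]
 [ 7.15251376e-01 -9.25244142e-02  9.50000000e-02]
 [ 7.12523823e-01 -1.84483973e-01  9.50000000e-02]]
corners [[ 0.73031874  0.14563357  0.1       ]
 [ 0.71890453 -0.23919719  0.1       ]
 [ 0.48700651 -0.23231902  0.1       ]
 [ 0.49842073  0.15251174  0.1       ]] [[305.0, 138.0], [385.0, 221.0], [309.0, 255.0], [238.0, 161.0]]
tin [0.66300612 0.04813417 0.1       ]
knob [ 0.65434027 -0.19254059  0.1       ]
tin [0.66696796 0.05671969 0.1       ]
knob [ 0.65637848 -0.1916276   0.1       ]
```

```bash
cat >>h.py <<'E'
import os
# till pose: averaged over both cameras, hatch 1 at -y
def tillfit():
    p=np.load("till.npy"); return p
def W(M):
    p=tillfit(); r=Ro.from_euler('z',p[2]).as_matrix(); return np.atleast_2d(M)@r.T+[p[0],p[1],0]
def T(X):
    p=tillfit(); r=Ro.from_euler('z',p[2]).as_matrix(); return (np.atleast_2d(X)-[p[0],p[1],0])@r
def plan(xyz_till):
    s=readout.sense(); R=Ro.from_rotvec(s["eef_rot"]).as_matrix()
    d=R.T@(W(xyz_till)[0]-s["position"]); x=R[:,0]
    yaw=np.degrees(np.arctan2(x[1],x[0])); want=90+np.degrees(tillfit()[2])
    print("t",round(s["time_s"],2),"till",T(s["position"]).round(4),"F",s["ft_force"].round(1),"w",round(s["grip_width"],4))
    print("units",(d/.04).round(2),"turn",round(-(want-yaw)/6,2),"yaw",yaw.round(2))
ys=(np.arange(4)-1.5)*.092
E
python3 - <<'E'
import numpy as np
su=[[276.4, 160.7], [292.5, 180.1], [310.3, 201.3], [329.9, 224.7]][::-1]; cu=[[232.1, 214.2], [219.8, 198.3], [208.6, 183.9], [198.2, 171.1]][::-1]
from h import *
S=imaging.capture("side");C=imaging.capture("scene")
M=np.c_[np.full(4,.035),ys,np.full(4,.1)]
for off in(0,.5):
  def f(p):
    r=Ro.from_euler('z',p[2]).as_matrix();X=M@r.T+[p[0],p[1],p[3]]
    return np.r_[(proj(S,X)-su-off).ravel(),(proj(C,X)-cu-off).ravel()]
  r=least_squares(f,[.6,0,0,0],x_scale=.1);print(r.x,np.round(r.fun,1),)
  if off==0:np.save("till.npy",r.x[:3])
  else:
    q=np.array([r.x[0],r.x[1],r.x[2]]);print(q)
print("dots",W(M).round(3).tolist())
for n,uv in (("tin",((360+.5)/4+214.5,(103)/3.6+134.6)),("knob",((557)/4+214.6,(302)/3.6+134.6))):print(n,T(ray(S,uv,.1)))
plan([.04,0,.2])
c=[[-.098,-.1925,.1],[-.098,.1925,.1],[.134,.1925,.1],[.134,-.1925,.1],[.134,-.1925,.0]]
print(proj(S,W(c)).round(0).tolist())
E
```

```text
[ 0.55622906 -0.04211232 -0.03155653  0.00321793] [ 0.3 -0.1  0.4 -0.   0.4 -0.   0.2 -0.   0.6 -0.1  0.3  0.1  0.2  0.1
  0.4  0.1]
[ 0.55625131 -0.04256275 -0.03047609  0.00137896] [-0.1 -0.  -0.1  0.  -0.1  0.  -0.3  0.1  0.  -0.1 -0.3  0.  -0.3 -0.
 -0.1  0. ]
[ 0.55625131 -0.04256275 -0.03047609]
dots [[0.587, -0.181, 0.1], [0.59, -0.089, 0.1], [0.593, 0.003, 0.1], [0.596, 0.095, 0.1]]
tin [[0.10387651 0.09357051 0.1       ]]
knob [[ 0.10280857 -0.14725784  0.1       ]]
t 0.35 till [[-0.4274  0.6613  0.2311]] F [0.7 0.3 1. ] w 0.0853
units [-13.86  14.75   0.78] turn -1.92 yaw 76.66
[[297.0, 261.0], [227.0, 165.0], [296.0, 141.0], [374.0, 226.0], [367.0, 250.0]]
```

Call:
{"op": "step_arm", "data": {
  "steps": [
    [[-0.5,0.5,-0.4,-0.5,0],[-1.2,1.2,-0.7,-1,0],[-1.9,1.9,-0.7,-1.5,0],[-2.6,2.6,-0.7,-1.9,0],[-3.3,3.3,-0.7,-1.9,0],[-4,4,-0.7,-1.9,0],[-4.7,4.7,-0.7,-1.9,0],[-5.4,5.4,-0.7,-1.9,0]]
  ],
  "grip_force": 30
}}

```text
time_s: 1.02
position: [0.311, 0.3707, 0.2596]
eef_rot: [2.259, 2.184, 0.001]
ft_force: [0.8, -0.1, -0.3]
grip_width: 0.0002
```

```bash
python3 -c "
from h import *
plan([.037,.138,.2])"
```

```text
t 1.02 till [[-0.2581  0.4049  0.2596]] F [ 0.8 -0.1 -0.3] w 0.0002
units [-6.66  7.39  1.49] turn -0.02 yaw 88.07
```

Call:
{"op": "step_arm", "data": {
  "steps": [
    [[-0.7,0.8,0,0,0],[-1.4,1.6,0,0,0],[-2.1,2.4,0,0,0],[-2.8,3.1,0,0,0],[-3.5,3.8,0,0,0],[-4.1,4.5,0,0,0],[-4.7,5.2,0,0,0],[-5.3,5.9,0,0,0]]
  ]
}}

```text
time_s: 1.68
position: [0.5401, 0.1511, 0.2596]
eef_rot: [2.259, 2.183, 0.001]
ft_force: [-0.2, 0.5, -0.4]
grip_width: -0.0
```

```bash
python3 -c "
from h import *
plan([.037,.138,.15])"
```

```text
t 1.68 till [[-0.0222  0.1926  0.2596]] F [-0.2  0.5 -0.4] w -0.0
units [-1.36  1.48  2.74] turn -0.02 yaw 88.05
```

Call:
{"op": "step_arm", "data": {
  "steps": [
    [[-0.5,0.5,0.5,0,0],[-0.9,1,1,0,0],[-1.3,1.4,1.5,0,0],[-1.35,1.45,2,0,0],[-1.35,1.45,2.4,0,0],[-1.35,1.45,2.4,0,0],[-1.35,1.45,2.4,0,0],[-1.35,1.45,2.4,0,0]]
  ]
}}

```text
time_s: 2.35
position: [0.5956, 0.0974, 0.1644]
eef_rot: [2.257, 2.184, 0.002]
ft_force: [1.0, 0.0, 0.3]
grip_width: -0.0003
```

```bash
python3 -c "
from h import *
plan([.037,.138,.103])
c=imaging.capture('wrist');cv2.imwrite('pics/w1.png',c['image'][:,:,::-1])
s=readout.sense();R=Ro.from_rotvec(s['eef_rot']).as_matrix()
m=c['mount']
Rw=R@m[:3,:3];tw=R@m[:3,3]+s['position']
c['R']=Rw.T;c['t']=-Rw.T@tw
print(proj(c,W(np.c_[np.full(4,.035),ys,np.full(4,.1)])).round(1).tolist())
c=imaging.capture('side');cv2.imwrite('pics/s1.png',c['image'][:,:,::-1])
"
```

```text
t 2.35 till [[0.035  0.1407 0.1644]] F [1.  0.  0.3] w -0.0003
units [-0.07  0.05  1.53] turn -0.01 yaw 88.11
[[-115.8, 209.8], [1.4, 210.2], [125.8, 210.4], [253.8, 210.5]]
```

View pics/w1.png

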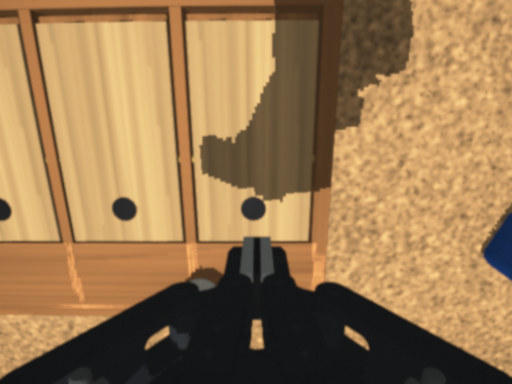

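View pics/s1.png

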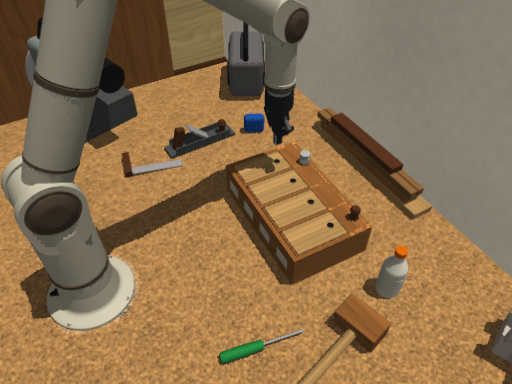

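The wrist picture puts dot 4 at (253,209), where my model predicted (254,210). The closed tips are at (257,243), nearly over it. I'll press gently on hatch 4.

Call:
{"op": "step_arm", "data": {
  "steps": [
    [[-0.05,0.05,0.5,0,0],[-0.05,0.05,1,0,0],[-0.05,0.05,1.4,0,0],[-0.05,0.05,1.5,0,0],[-0.05,0.05,1.57,0,0],[-0.05,0.05,1.64,0,0],[-0.05,0.05,1.7,0,0],[-0.05,0.05,1.7,0,0]]
  ]
}}

```text
time_s: 3.12
position: [0.5976, 0.095, 0.0996]
eef_rot: [2.258, 2.183, 0.002]
ft_force: [-9.6, -2.1, 20.7]
grip_width: -0.0
```

```bash
python3 -c "
from h import *
plan([.037,.138,.093])"
```

```text
t 3.12 till [[0.037  0.1384 0.0996]] F [-9.6 -2.1 20.7] w -0.0
units [-0.01 -0.    0.16] turn -0.02 yaw 88.08
```

Call:
{"op": "step_arm", "data": {
  "steps": [
    [[0,0,-0.5,0,0],[-0.9,0,-0.5,0,0],[-1.8,0,-0.5,0,0],[-2.3,0,-0.5,0,0],[-2.3,0,-0.4,0,0],[-2.3,0,-0.2,0,0],[-2.3,0,-0.1,0,0],[-2.3,0,-0.05,0,0]]
  ]
}}

```text
time_s: 3.78
position: [0.5946, 0.0036, 0.0995]
eef_rot: [2.256, 2.185, 0.001]
ft_force: [-10.6, -2.6, 32.6]
grip_width: -0.0001
```

Call:
{"op": "step_arm", "data": {
  "steps": [
    [[0,0,0,0,0],[0,0,0.05,0,0],[0,0,0.05,0,0],[0,0,0.05,0,0],[0,0,0.05,0,0],[0,0,0.05,0,0],[0,0,0.05,0,0],[0,0,0.05,0,0]]
  ]
}}

```text
time_s: 4.45
position: [0.5947, 0.0036, 0.0995]
eef_rot: [2.255, 2.185, 0.001]
ft_force: [-10.3, -3.3, 29.5]
grip_width: 0.0004
```

```bash
python3 -c "
from h import *
plan([.037,.046,.093])"
```

```text
t 4.45 till [[0.037  0.0469 0.0995]] F [-10.3  -3.3  29.5] w 0.0004
units [-0.02  0.    0.16] turn -0.0 yaw 88.18
```

Hatch 3 is firm too, with 30 N and no sink. Next is hatch 2.

Call:
{"op": "step_arm", "data": {
  "steps": [
    [[0,0,-0.5,0,0],[-0.9,0,-0.5,0,0],[-1.8,0,-0.5,0,0],[-2.3,0,-0.5,0,0],[-2.3,0,-0.4,0,0],[-2.3,0,-0.2,0,0],[-2.3,0,-0.1,0,0],[-2.3,0,-0.02,0,0]]
  ]
}}

```text
time_s: 5.12
position: [0.5913, -0.0871, 0.0957]
eef_rot: [-2.255, -2.187, -0.001]
ft_force: [-1.4, -1.7, 5.6]
grip_width: 0.0004
```

```bash
python3 -c "
from h import *
plan([.037,-.046,.093])"
```

```text
t 5.12 till [[ 0.0365 -0.0439  0.0957]] F [-1.4 -1.7  5.6] w 0.0004
units [-0.05  0.01  0.07] turn 0.01 yaw 88.24
```

Hatch 2 sinks at about 5 N, so it is the unpropped one. I'll press it further down.

Call:
{"op": "step_arm", "data": {
  "steps": [
    [[0,0,0.08,0,0],[0,0.02,0.16,0,0],[0,0.04,0.24,0,0],[0,0.06,0.32,0,0],[0,0.08,0.4,0,0],[0,0.1,0.5,0,0],[0,0.1,0.6,0,0],[0,0.1,0.65,0,0]]
  ]
}}

```text
time_s: 5.78
position: [0.5952, -0.0878, 0.0696]
eef_rot: [-2.256, -2.185, -0.001]
ft_force: [0.9, 0.7, 3.7]
grip_width: -0.0001
```

```bash
python3 -c "
from h import *
plan([.042,-.046,.066])
for n in ('side','wrist'):
    c=imaging.capture(n);cv2.imwrite(f'pics/{n}2.png',c['image'][:,:,::-1])"
```

```text
t 5.78 till [[ 0.0404 -0.0444  0.0696]] F [0.9 0.7 3.7] w -0.0001
units [-0.04  0.04  0.09] turn -0.0 yaw 88.17
```

View pics/side2.png

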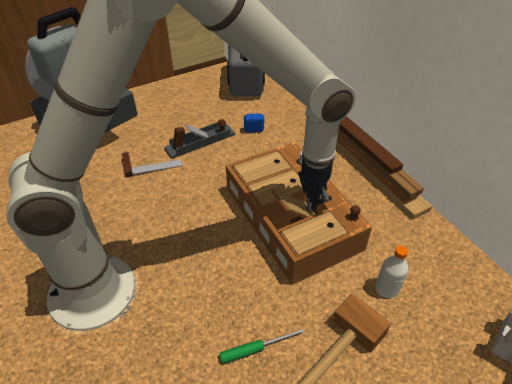

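View pics/wrist2.png

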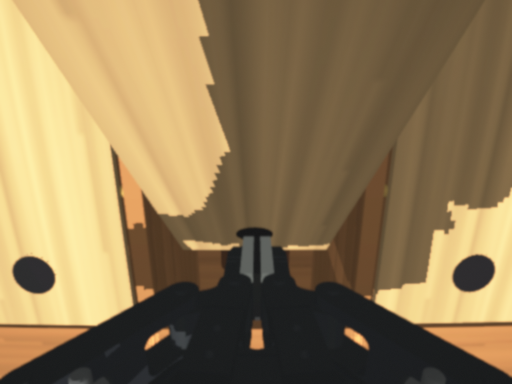

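Hatch 2 is tilted strongly: its near edge is up, and its sunk dotted end is at (255,245) in the wrist picture. I'll retreat upward and go round to the near side.

Call:
{"op": "step_arm", "data": {
  "steps": [
    [[0,0,-0.9,0,0],[0,0,-1.8,0,0],[0,0,-2.7,0,0],[0,-0.3,-3.4,0,0],[0,-1.2,-3.4,0,0],[0,-2.1,-3.4,0,0],[0,-3,-3.4,0,0],[0,-3.9,-3.4,0,0]]
  ]
}}

```text
time_s: 6.55
position: [0.4363, -0.0841, 0.2054]
eef_rot: [-2.258, -2.183, 0.002]
ft_force: [-0.4, 0.7, 0.5]
grip_width: 0.0002
```

Call:
{"op": "step_arm", "data": {
  "steps": [
    [[0,-0.5,0,0,0],[0,-0.5,0.6,0,0],[0,-0.5,1.2,0,0],[0,-0.5,1.8,0,0],[0,-0.5,1.9,0,0],[0,-0.5,1.9,0,0],[0,-0.5,1.9,0,0],[0,-0.5,1.9,0,0]]
  ]
}}

```text
time_s: 7.22
position: [0.4198, -0.0836, 0.1311]
eef_rot: [2.258, 2.183, 0.001]
ft_force: [0.7, -0.2, 0.2]
grip_width: -0.0001
```

```bash
python3 -c "
from h import *
plan([-.09,-.046,.125])
for n in ('side','scene'):
    c=imaging.capture(n);im=c['image'][:,:,::-1]
    for th,col in ((.5,(255,0,0)),(.7,(0,255,0)),(.9,(0,0,255))):
        P=proj(c,W([[-.09*np.cos(th)+.0*np.sin(th),-.046+s*.04,.095+.09*np.sin(th)] for s in(-1,1)]))
        print(n,th,P.round(0).tolist())
    a=im[130:290,210:410] if n=='side' else im[100:260,150:350]
    cv2.imwrite(f'pics/{n}3.png',cv2.resize(a,None,fx=3.5,fy=3.5,interpolation=2))"
```

```text
t 7.22 till [[-0.135  -0.0458  0.1311]] F [ 0.7 -0.2  0.2] w -0.0001
units [-0.    1.13  0.15] turn -0.02 yaw 88.06
side 0.5 [[282.0, 218.0], [266.0, 197.0]]
side 0.7 [[285.0, 212.0], [270.0, 192.0]]
side 0.9 [[290.0, 207.0], [274.0, 186.0]]
scene 0.5 [[236.0, 161.0], [246.0, 172.0]]
scene 0.7 [[233.0, 158.0], [243.0, 168.0]]
scene 0.9 [[229.0, 155.0], [239.0, 166.0]]
```

View pics/side3.png

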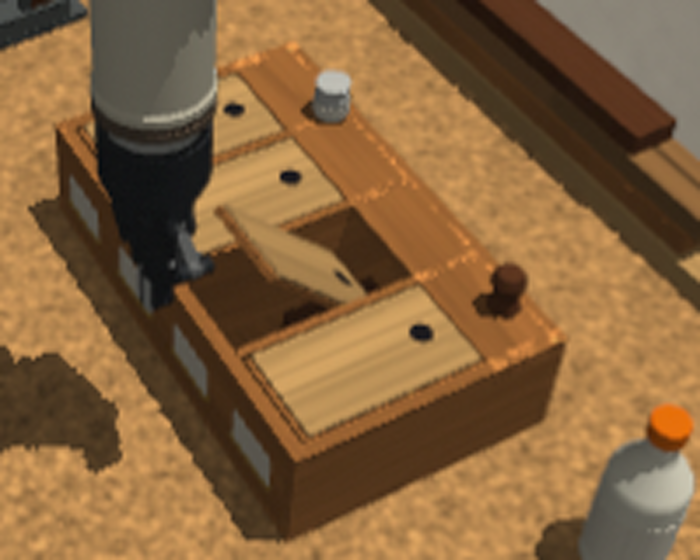

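View pics/scene3.png

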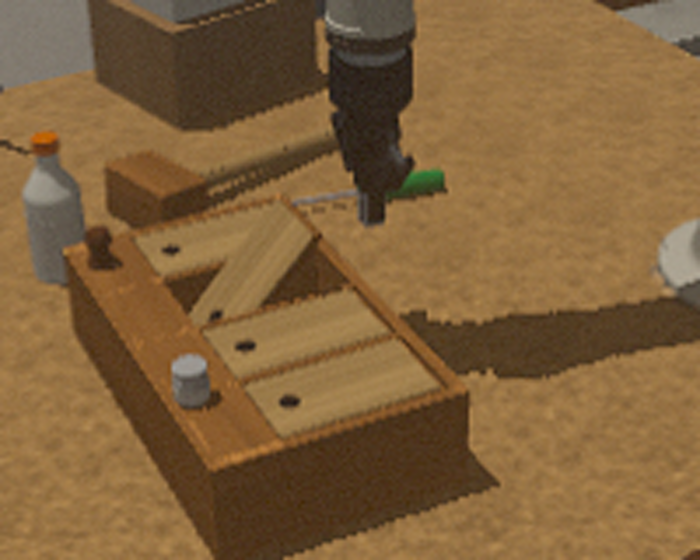

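The scene picture shows the raised edge at about (231,159)–(241,168), which is a tilt of roughly 0.8 rad. The tip is on the near side and below the edge, so I'll push away and up along the arc.

Call:
{"op": "step_arm", "data": {
  "steps": [
    [[0,0.6,0,0,0],[0,1.1,0,0,0],[0,1.4,0,0,0],[0,1.55,-0.05,0,0],[0,1.7,-0.15,0,0],[0,1.85,-0.25,0,0],[0,1.95,-0.3,0,0],[0,2.05,-0.35,0,0]]
  ]
}}

```text
time_s: 7.98
position: [0.5008, -0.0863, 0.1447]
eef_rot: [2.259, 2.183, -0.0]
ft_force: [-2.0, -0.3, 1.7]
grip_width: -0.0003
```

```bash
python3 -c "
from h import *
plan([-.028,-.046,.15])
for n in ('side',):
    c=imaging.capture(n);im=c['image'][:,:,::-1]
    a=im[130:290,210:410]
    cv2.imwrite(f'pics/{n}4.png',cv2.resize(a,None,fx=3.5,fy=3.5,interpolation=2))"
```

```text
t 7.98 till [[-0.054  -0.0459  0.1447]] F [-2.  -0.3  1.7] w -0.0003
units [ 0.    0.65 -0.13] turn -0.02 yaw 88.06
```

View pics/side4.png

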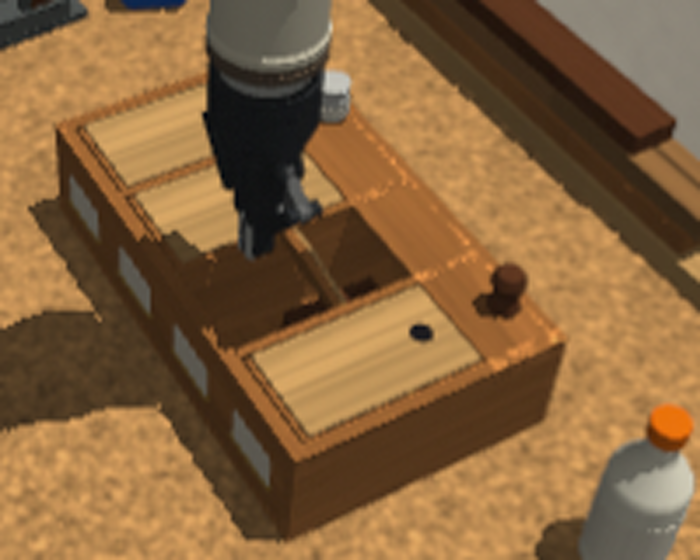

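The hatch is rising and force is low (about 2 N), so I'll continue to near its stop.

Call:
{"op": "step_arm", "data": {
  "steps": [
    [[0,0.1,-0.05,0,0],[0,0.2,-0.1,0,0],[0,0.3,-0.12,0,0],[0,0.4,-0.15,0,0],[0,0.48,-0.15,0,0],[0,0.55,-0.15,0,0],[0,0.6,-0.15,0,0],[0,0.6,-0.15,0,0]]
  ]
}}

```text
time_s: 8.7
position: [0.5233, -0.087, 0.1495]
eef_rot: [-2.257, -2.181, 0.004]
ft_force: [-6.4, 1.1, 3.6]
grip_width: -0.0
```

```bash
python3 -c "
from h import *
plan([-.028,-.046,.15])
for n in ('side','scene'):
    c=imaging.capture(n);im=c['image'][:,:,::-1]
    a=im[130:290,210:410] if n=='side' else im[100:260,150:350]
    cv2.imwrite(f'pics/{n}5.png',cv2.resize(a,None,fx=3.5,fy=3.5,interpolation=2))"
```

```text
t 8.7 till [[-0.0315 -0.0459  0.1495]] F [-6.4  1.1  3.6] w -0.0
units [-0.    0.09 -0.01] turn -0.02 yaw 88.06
```

View pics/scene5.png

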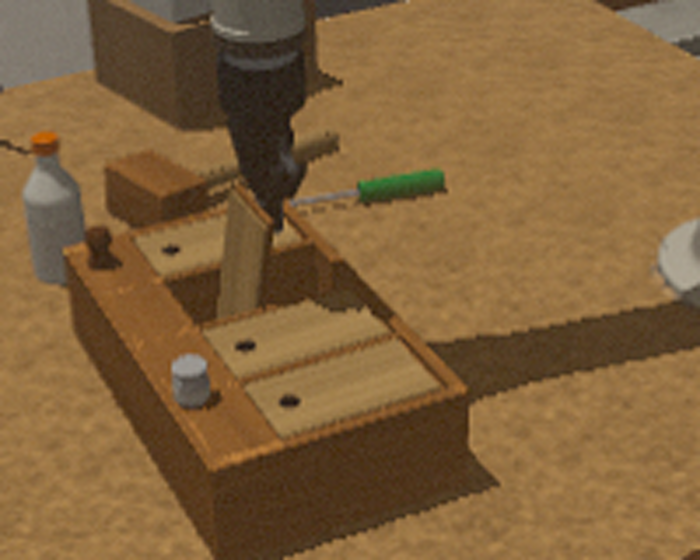

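```bash
python3 -c "
from h import *
c=imaging.capture('scene')
for th in (1.1,1.2,1.3,1.4):
  for x,h in ((.09,.005),):
    e=lambda s:[-x*np.cos(th)+h*np.sin(th),-.046+s*.04,.095+x*np.sin(th)+h*np.cos(th)]
    g=lambda s:[-x*np.cos(th)-h*np.sin(th),-.046+s*.04,.095+x*np.sin(th)-h*np.cos(th)]
    print(th,((proj(c,W([e(-1),e(1),g(-1),g(1)]))-[150,100])*3.5).round(0).tolist())
"
```

```text
1.1 [[257.0, 186.0], [292.0, 224.0], [266.0, 188.0], [302.0, 226.0]]
1.2 [[248.0, 185.0], [283.0, 223.0], [258.0, 186.0], [293.0, 224.0]]
1.3 [[239.0, 185.0], [274.0, 223.0], [249.0, 185.0], [284.0, 223.0]]
1.4 [[230.0, 186.0], [265.0, 224.0], [240.0, 185.0], [275.0, 223.0]]
```

View pics/side5.png

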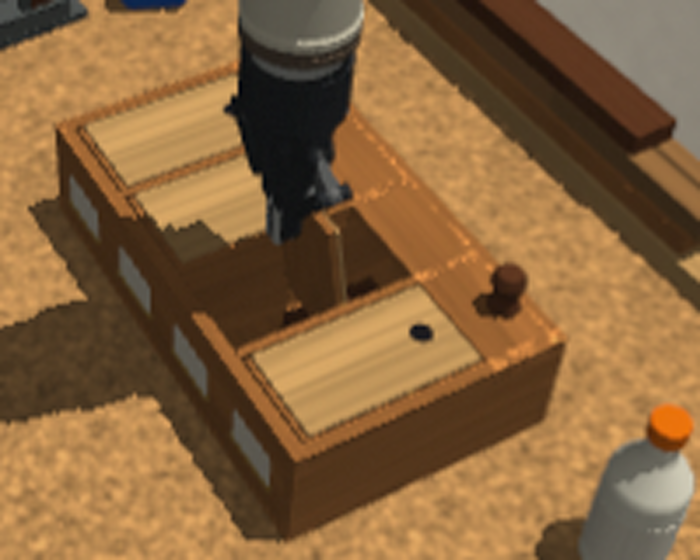

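The hatch stands at about 1.35 rad: its edge corners at (232,185) and (270,222) match the prediction for 1.3–1.4. I'll back straight off, then go up.

Call:
{"op": "step_arm", "data": {
  "steps": [
    [[0,-0.2,0,0,0],[0,-0.6,0,0,0],[0,-1.3,0,0,0],[0,-2.2,0,0,0],[0,-2.8,-0.5,0,0],[0,-2.8,-1.3,0,0],[0,-2.8,-2,0,0],[0,-2.8,-2,0,0]]
  ]
}}

```text
time_s: 9.52
position: [0.4164, -0.0839, 0.2353]
eef_rot: [2.253, 2.177, 0.01]
ft_force: [1.0, 0.2, 0.8]
grip_width: 0.0003
```

Call:
{"op": "step_arm", "data": {
  "steps": [
    [[0,0,0,0,0],[0,0,0,0,0],[0,0,0,0,0],[0,0,0,0,0],[0,0,0,0,0],[0,0,0,0,0],[0,0,0,0,0],[0,0,0,0,0]]
  ]
}}

```text
time_s: 10.18
position: [0.4128, -0.0832, 0.2298]
eef_rot: [-2.258, -2.183, 0.001]
ft_force: [-0.4, 0.5, 0.3]
grip_width: 0.0002
```

```bash
python3 -c "
from h import *
plan([-.028,-.046,.15])
c=imaging.capture('scene');im=c['image'][:,:,::-1]
cv2.imwrite('pics/scene6.png',cv2.resize(im[100:260,150:350],None,fx=3.5,fy=3.5,interpolation=2))"
```

```text
t 10.18 till [[-0.142  -0.0456  0.2298]] F [-0.4  0.5  0.3] w 0.0002
units [-0.    2.85  1.99] turn -0.02 yaw 88.07
```

View pics/scene6.png

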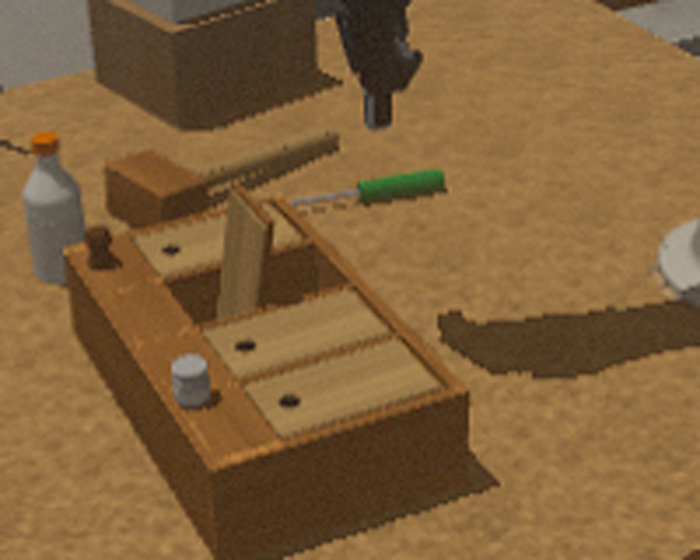

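The hatch stays upright, the other three are shut, the bystanders haven't moved, and the gripper is clear.

```bash
python3 -c "
from bench import job_done
print(job_done())"
```

```text
the job is handed in; nothing more can be done
None
```

I found the loose hatch, opened it and handed the job in at about 10.2 s; no verdict came back.

- **Finding it:** I pressed the dots with closed fingertips. Hatches 4 and 3 held firm at about 20–33 N with no sink. Hatch 2 sank at about 5 N, so I pressed it to roughly 0.8 rad. I never pressed hatch 1.
- **Opening it:** I pushed hatch 2's raised edge away and up from the near side. Force readings between moves were about 7 N at most.
- **Last checks:** The scene picture puts hatch 2 at about 1.35 rad, still upright after I backed off. The other three look shut, and the tin, knob, mallet, glue and screwdriver look unmoved. I did not look again at the bench plane, tape and try square after backing off. The tip is about 0.1 m from the till, with the force reading near zero.
- **Disagreement:** The two fixed cameras differed by about 8 mm in the dots' y positions. I fitted both views together, and the wrist view agreed with that fit to about 1–2 pixels.

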